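Push two V-blocks into line against a straightedge

ROBOT

A 7-joint arm with a two-finger parallel gripper is mounted at the origin on the work surface; the furniture and walls round the work are solid. World frame = base frame: x ahead of the robot, y to its left, z up, the work surface at z = 0. Lengths are in mm, angles in rad, forces in N, time in s.
With the tool pointing down it reaches from about 425 to 875 mm from the base axis. Payload 8.4 kg.
Tool frame: the origin (TCP) lies at the very end of the fingers, on their centre line; the grasp point (between the pads) lies 19 mm behind it; z points along the fingers, y is the line along which they close (so a half turn about z gives the same grasp; the last joint's range is limited). The gripper opens to 85 mm and grips with 20 to 120 N. Pads are 22 mm wide; open, the fingers measure 114 mm over their backs; the gripper's body (76 mm by 85 mm) begins 54 mm behind the grasp point. The pads swing forward as they close: fully open they stand 13 mm farther back than shut.
Start: joints at [-1.314, 0.333, 0.04, 1.465, -0.013, 1.343, -0.059], TCP at [226.421, 609.26, 231.308] pointing down, gripper open.
Joint ranges: [-2.58, 2.58], [-0.38, 2.09], [-1.3, 1.39], [0.25, 2.4], [-1.5, 4.64], [0.08, 2.09], [-2.65, 2.65]. Speed limits (rad/s): [2.22, 2.22, 2.79, 2.79, 3.14, 3.14, 3.14].

INTERFACE

Orientations are given as a unit quaternion [w, x, y, z].
In Python, from workcell import monitor, vision, manip, nets gives the robot as it stands.
- The arm moves only by the tool jog_arm, never from a script. Its argument "plan" is a list of rows, each an object of numbers: "jaw": the closure, from 0 (fully open) to 1 (shut); "tx", "ty", "tz": the shift along the tool's x, y, z in mm; "yaw": the turn about the tool's z in rad. In form: [{"jaw": .., "tx": .., "ty": .., "tz": .., "yaw": ..}, ...]. A call has 1 to 8 rows; each row shifts and turns the commanded pose from where the row before left it, along the tool's axes as they then stand; what a row does not reach is not made up. A row lasts 1/8 s, in which the tool goes at most 62.5 mm and 10.7 degrees, less where a joint would pass 70% of its speed; a pose out of reach is approached as far as the arm can. A call with a gripper value outside its range is refused whole. The fingers move at their own pace and stop on an object; the grip force is fixed at half the most. Time passes only in rows, so rows that do not move let the fingers close. It gives the time, the measured TCP pose, the force, the opening and the grip force at its end, in the units of the state.
- monitor.sense(): the state, without advancing time (a new reading comes with each control period).
- vision.get_image(name): name is "scene" or "top" or "wrist"; returns the picture (384x512x3 uint8, red, green, blue); there is no depth.
- vision.camera_model(name): a dict with "fx", "fy", "cx", "cy" (pixels), "k1" (the pictures are not rectified: a ray, as slopes to the right and down, at radius r is drawn at 1 + k1 r^2 times it, then the intrinsics apply), "position" and "attitude" of the camera in the world; the wrist camera has in their place "tool_from_camera" (4x4, takes a point from camera to tool coordinates, whose origin is the TCP and whose axes are the flange's). Camera axes: x right, y down, z forward; pixel columns grow to the right and rows downward; lengths in mm; the calibration is good to about 2 mm. A picture is of the moment at which its call begins: read the wrist's pose just before it. camera_model takes no time and is no camera call.
- manip.hand_in(): hands the job in; it is judged then, once.
Trained networks look in the newest picture that a camera, given by its name, has taken for a name from the list of things; names that differ only in an ending like _2 or _b are one class to them, and where a whole thing is asked for, a point or a joint stands for the part that bears it (a point fixed in the world has none). Each returns a list of dicts, best first, with "score" (0 to 1); they miss things now and then, are a little off and sometimes report something else, mostly with a low value. They report only what shows in the picture. A call takes as long as a camera call. They do not tell look-alikes from the thing itself.
- nets.recognise(camera, target): "box" ([centre column, centre row, width, height] in pixels, round what is visible of it).
- nets.outline_of(camera, target): "region" (384x512 bool, what is visible of it) and "box" ([centre column, centre row, width, height] in pixels, round what is visible of it).
- nets.spot_point(camera, target): "location" ([column, row] in pixels: a listed point, or the origin of a listed thing).
The state is a dict: "time_s": time; "joint_pos": joint angles; "qvel": joint speeds; "joint_torque": joint torques, N m; "tool_pos": TCP position; "tcp_rot": TCP orientation; "contact_force": force on the tool from outside, world axes, zero at the start; "torque": the same for the moment, N m; "gripper_width": finger opening in mm; "finger_force": force on a finger pad.
Only numpy, scipy, OpenCV 4.12 (cv2) and the standard library are available. Lean on these libraries where they do the work, as an engineer would, in place of code of your own. Each camera call takes 0.05 s, during which the arm holds its last target. There are 200 camera calls.

TASK

Push the two V-blocks across the plate, with the fingertips, until each sits with its side flush against the near face of the steel straightedge, so that their two Vs line up along it to carry a shaft. Keep one block on each half of the straightedge, fully within its length and with a clear gap between them. Only push the blocks, never lift or tip them, and leave the ring gauge, the sleeve and the dark setup block where they are.

Things in the scene. Friction and masses are not known exactly. Their poses are not given: they have to be found in the camera images.
- straightedge: Steel bar, 24 mm thick (x) by 220 long (y) by 40 tall, a dark cap screw near each end (49 mm high there); screwed down, cannot move. Origin: centre of its underside; z up; y along its length to the left seen from the robot; x away from the robot. The near, working face is at x = -12 mm. It lies turned 0.45 to 0.75 rad to the left.
- v_block_left: Left V-block, 45 mm along its V (x) by 40 across (y) by 36 tall, 0.3 to 0.6 kg, loose; on the left seen from the robot. Origin: centre of its underside; z up. Its centre starts 63 to 113 mm before the bar's near face, its V within 0.35 rad of the bar's line. Its flat sides y = +-20 mm run parallel to the V; flush, its centre is 20 mm off that face. Pushed on the bar it turns flush.
- v_block_right: Right V-block, 45 mm along its V (x) by 40 across (y) by 36 tall, 0.3 to 0.6 kg, loose; on the right seen from the robot. Origin: centre of its underside; z up. Its centre starts 63 to 113 mm before the bar's near face, its V within 0.35 rad of the bar's line. Its flat sides y = +-20 mm run parallel to the V; flush, its centre is 20 mm off that face. Pushed on the bar it turns flush.
- ring_gauge: Bystander: steel setting ring, 54 mm in diameter, 20 mm tall, loose, on the near left of the V-blocks. Origin: centre of its underside.
- sleeve: Bystander: small flanged turned sleeve standing upright, 38 mm in diameter, 37 mm tall, loose, beyond the right end of the straightedge. Origin: centre of its underside.
- setup_block: Bystander: dark rectangular setup block with holes, 50 x 75 mm and 25 mm tall, loose, behind the straightedge (the side away from the robot). Origin: centre of its underside.
Mind the look-alikes: they are no part of the job. Leave any yellow look-alike of the v_block_left alone. What is shaped like the v_block_right but turquoise is not meant.

How it is judged (in metres and radians):
At the end, for the whole second after the job is handed in: Both V-blocks rest flat on the plate, a side parallel to the V against the bar's near face: centre within 2.5 mm of flush, in line within 0.05 rad, each on its own half at least 5 mm from the middle and at most 2 mm past the end (x of v_block_left in the frame of straightedge between -0.0345 and -0.0295 m and angle between the y axis of each of v_block_left, v_block_right and the x axis of straightedge, either way round below 0.05 rad and y of v_block_left in the frame of straightedge between 0.0275 and 0.0895 m and height (world z) of each of v_block_left, v_block_right below 0.003 m and angle between each of v_block_left, v_block_right's own z axis and vertical below 0.05 rad and linear speed of each of v_block_left, v_block_right below 0.01 m/s and x of v_block_right in the frame of straightedge between -0.0345 and -0.0295 m and y of v_block_right in the frame of straightedge between -0.0895 and -0.0275 m); the robot touches nothing.
It fails at once if the left V-block is lifted off the plate or tipped (height (world z) of v_block_left above 0.006 m or angle between v_block_left's own z axis and vertical above 0.15 rad).
It fails at once if the right V-block is lifted off the plate or tipped (height (world z) of v_block_right above 0.006 m or angle between v_block_right's own z axis and vertical above 0.15 rad).
It fails at once if the ring gauge is disturbed (moved more than 15 mm) (distance of ring_gauge from where it was at the start of the episode above 0.015 m).
It fails at once if the sleeve is disturbed (moved more than 15 mm) (distance of sleeve from where it was at the start of the episode above 0.015 m).
It fails at once if the setup block is disturbed (moved more than 15 mm) (distance of setup_block from where it was at the start of the episode above 0.015 m).
It also fails if it takes over 42 s, if anything falls off the work surface, if the arm or the gripper's body presses on something with over 40 N, if the wrist force passes 120 N, or if a joint passes its speed limit or range.

## Working session

There is one attempt and no reset: what is moved stays moved. The work goes in short steps, Python scripts to look and compute and a tool call to move; the robot and the scene stay as the last step left them, time stands still between calls to the robot, and variables do not carry over. Pictures are saved under pics/ and viewed, at most 10 in all, crops included, and the job is handed in when it is done.

Besides the shell and the picture viewer there is one more tool, called after "Emit:" in YAML: its name, and indented under it one key for each argument. jog_arm: Moves the arm, as the interface text tells. Its arguments: {"type":"object","properties":{"plan":{"type":"array","items":{"type":"object","properties":{"jaw":{"type":"number"},"tx":{"type":"number"},"ty":{"type":"number"},"tz":{"type":"number"},"yaw":{"type":"number"}}}}},"required":["plan"]}

```bash
mkdir -p pics
cat > h.py <<'E'
import numpy as np, cv2
from workcell import monitor, vision, manip, nets
from scipy.spatial.transform import Rotation as R
def quat(q): return R.from_quat([q[1],q[2],q[3],q[0]]).as_matrix()
def cam(name):
    m=vision.camera_model(name)
    if name=="wrist":
        s=monitor.sense(); T=np.array(m["tool_from_camera"]); Rt=quat(s["tcp_rot"])
        return m,Rt@T[:3,:3],Rt@T[:3,3]+np.array(s["tool_pos"])
    a=np.array(m["attitude"]); 
    return m,(quat(a) if a.size==4 else a.reshape(3,3)),np.array(m["position"])
def ray(c,uv):
    m,Rc,p=c; K=np.array([[m["fx"],0,m["cx"]],[0,m["fy"],m["cy"]],[0,0,1.]])
    q=cv2.undistortPoints(np.array(uv,float).reshape(-1,1,2),K,np.array([m["k1"],0,0,0,0.]))[:,0]
    return np.c_[q,np.ones(len(q))]@Rc.T
def at(c,uv,z):
    d=ray(c,uv); p=c[2]; return p+d*((z-p[2])/d[:,2])[:,None]
def proj(c,P):
    m,Rc,p=c; q=(np.atleast_2d(P)-p)@Rc; q=q[:,:2]/q[:,2:]; r=1+m["k1"]*(q**2).sum(1,keepdims=True)
    return q*r*[m["fx"],m["fy"]]+[m["cx"],m["cy"]]
E
python3 - <<'E'
from h import *
print(monitor.sense())
for n in ["scene","top"]:
    im=vision.get_image(n); cv2.imwrite(f"pics/{n}0.png",im[:,:,::-1]); m=vision.camera_model(n); print(m)
    c=cam(n)
    for t in ["straightedge","v_block_left","v_block_right","ring_gauge","sleeve","setup_block"]:
        for d in nets.spot_point(n,t)[:4]: print(n,t,round(d["score"],2),np.round(d["location"]),np.round(at(c,[d["location"]],0)[0]))
E
```

```text
{'time_s': 0.0, 'joint_pos': array([-1.3142074 ,  0.33390364,  0.03985405,  1.4663017 , -0.01342715,
        1.34328354, -0.0584717 ]), 'qvel': array([ 2.00014893e-03, -6.00420400e-05, -5.72465589e-04,  1.04568355e-03,
       -1.11247610e-03,  5.59432956e-04,  7.26529734e-04]), 'joint_torque': array([ 3.50960354e-04, -6.58561420e+01,  1.36577614e+00, -4.05567992e+01,
        1.67031772e-02,  1.27605876e-02, -2.65238327e-06]), 'tool_pos': array([226.25945206, 608.85246792, 230.41077943]), 'tcp_rot': array([-1.05922000e-04,  1.76946186e-01,  9.84220190e-01, -8.08360117e-04]), 'contact_force': array([ 0.40737798, -0.13358954, -0.01739968]), 'torque': array([0.03148713, 0.03689913, 0.03661067]), 'finger_force': 0.0, 'gripper_width': 85.24769532611828}
{'fx': 423.26114810087444, 'fy': 423.26114810087444, 'cx': 258.2099218838549, 'cy': 187.7048355433729, 'k1': -0.08023657399118125, 'position': array([605.99897446, 731.24535013, 753.21257373]), 'attitude': array([-0.04926769,  0.14145389,  0.94317113, -0.29663396])}
scene straightedge 0.95 [243. 249.] [516. 362.   0.]
scene v_block_left 0.9
[... 352 characters left out ...]
61658632236, 'cy': 197.15519195557638, 'k1': -0.08652757417910675, 'position': array([ 364.36651609,  269.87063241, 1061.49115067]), 'attitude': array([ 0.02679095, -0.70428693,  0.70793438, -0.04572833])}
top straightedge 0.65 [204. 179.] [516. 358.   0.]
top straightedge 0.38 [195. 140.] [608. 381.   0.]
top v_block_left 0.9 [199. 218.] [427. 370.   0.]
top v_block_left 0.6 [233. 266.] [318. 292.   0.]
top v_block_right 0.94 [319. 172.] [532.  94.   0.]
top v_block_right 0.93 [243. 196.] [477. 269.   0.]
top ring_gauge 0.67 [191. 270.] [308. 388.   0.]
top sleeve 0.72 [272. 155.] [572. 201.   0.]
top sleeve 0.65 [202. 220.] [421. 364.   0.]
top setup_block 0.61 [199. 142.] [603. 371.   0.]
```

View pics/top0.png

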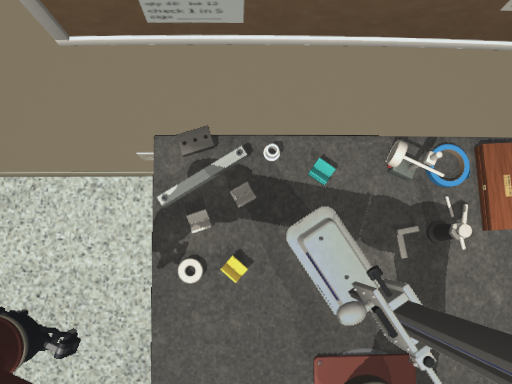

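View pics/scene0.png

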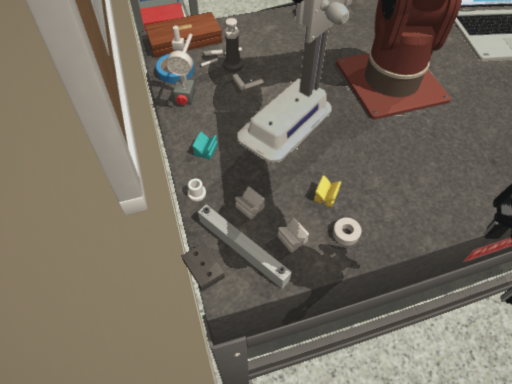

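The scene shows a tall lamp or stand near top px (330,260), which the arm has to avoid. The bar runs from (163,198) to (245,152) in the top picture.

Candidates in the top picture:
- **Left V-block:** grey at (199,220), or the yellow look-alike at (234,268). I choose the grey one.
- **Right V-block:** grey at (243,195), or the turquoise look-alike at (322,171). I choose the grey one.

The grey blocks stand directly before the bar. I'll check the choice in a crop.

Run:
```python
from h import *
im=vision.get_image("top"); c=cam("top")
for t,z in [("straightedge",40),("v_block_left",36),("v_block_right",36)]:
    for d in nets.outline_of("top",t)[:3]:
        r=d["region"].astype(np.uint8); q=np.argwhere(r)[:,::-1]
        P=at(c,q,z*.6)[:,:2].astype(np.float32)
        print(t,round(d["score"],2),np.round(d["box"]),cv2.minAreaRect(P))
print("lamp base/mast pts z0,30", np.round(at(c,[[293,235],[330,210],[340,318],[375,272]],30)))
# screws
print(np.round(at(c,[[166,199],[243,150.5]],49),1))
crop=cv2.resize(im[120:300,140:340],None,fx=4,fy=4,interpolation=cv2.INTER_CUBIC)[:600,:800]
cv2.imwrite("pics/crop1.png",crop[:,:,::-1])
```

```text
straightedge 0.72 [201. 177.  86.  63.] ((518.0594482421875, 361.32470703125), (36.17987823486328, 227.39015197753906), 30.8509578704834)
v_block_left 0.91 [198. 222.  22.  21.] ((418.07666015625, 368.34149169921875), (41.72458267211914, 47.00123596191406), 18.22441864013672)
v_block_left 0.59 [234. 267.  28.  24.] ((313.0086364746094, 291.5299072265625), (46.82670211791992, 40.460365295410156), 44.942848205566406)
v_block_right 0.93 [244. 196.  27.  27.] ((477.6258544921875, 271.28277587890625), (47.45243835449219, 47.429588317871094), 30.50079345703125)
v_block_right 0.88 [323. 172.  30.  29.] ((530.1089477539062, 91.4508056640625), (47.88251495361328, 48.18574523925781), 55.7914924621582)
v_block_right 0.44 [188. 271.  22.  25.] ((310.2746276855469, 388.755126953125), (52.71263122558594, 50.837059020996094), 0.13300128281116486)
lamp base/mast pts z0,30 [[386. 160.  30.]
 [441.  76.  30.]
 [203.  58.  30.]
 [302. -22.  30.]]
[[465.3 437.8  49. ]
 [572.2 269.5  49. ]]
```

View pics/crop1.png

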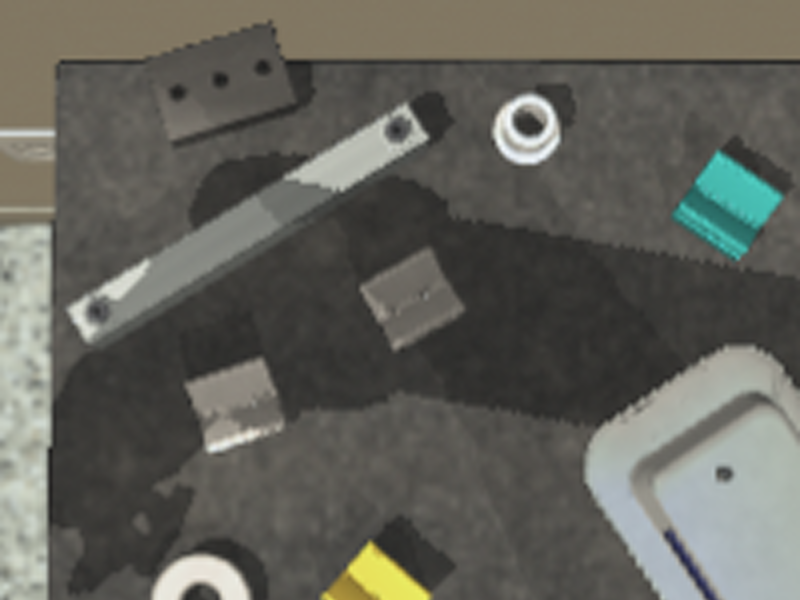

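The crop shows the grey blocks at crop px (235,403) and (412,298), with the bar screws at (97,311) and (399,129). The yellow and turquoise parts stand well apart from them. Next I fit the poses.

Run:
```python
from h import *
c=cam("top"); f=lambda l,z: at(c,np.array(l)/4.+[140-.4,120-.4],z)[:,:2]
s=f([[97,311],[399,129]],49); print("screws",s.round(1),np.linalg.norm(s[1]-s[0]))
k=f([[67,313],[407,102],[428,132],[92,335]],40); print("barcorners",k.round(1))
d=s[0]-s[1]; th=np.arctan2(-d[0],d[1]); o=s.mean(0); o2=k.mean(0)
print("yaw",th,"o",o,o2)
Rb=np.array([[np.cos(th),-np.sin(th)],[np.sin(th),np.cos(th)]])
for n,l in [("L",[[185,385],[264,356],[284,427],[216,455]]),("R",[[360,290],[430,248],[466,310],[398,350]])]:
    p=f(l,36); e=p[1]-p[0]+p[2]-p[3]; 
    r=cv2.minAreaRect(p.astype(np.float32)); a=np.arctan2(e[1],e[0])
    print(n,p.mean(0).round(1),"sides",np.linalg.norm(p-np.roll(p,-1,0),axis=1).round(1),"barframe",((p.mean(0)-o)@Rb).round(1),"Vang rel bar",(a+np.pi/2-th).round(2), "corners",((p-o)@Rb).round(0).tolist())
for n,xy in [("ring",(308,388)),("sleeve",(571,203)),("lampcorner",(386,160)),("yellow",(316,292))]: print(n,((np.array(xy)-o)@Rb).round())
s=monitor.sense(); print(quat(s["tcp_rot"]).round(3)); print(vision.camera_model("wrist"))
```

```text
screws [[468.9 442.5]
 [569.2 277.6]] 193.03484197321134
barcorners [[468.8 460.6]
 [586.4 273.2]
 [569.3 261.5]
 [456.6 446.6]]
yaw 0.5464542899371431 o [519.06395128 360.06480399] [520.2636176  360.48328243]
L [417.7 367. ] sides [46.2 40.7 40.2 42.2] barframe [-83.   58.6] Vang rel bar -0.18 corners [[-58.0, 77.0], [-67.0, 32.0], [-106.0, 43.0], [-100.0, 82.0]]
R [476.  269.9] sides [45.3 39.9 43.6 39.4] barframe [-83.6 -54.6] Vang rel bar -0.01 corners [[-64.0, -32.0], [-64.0, -77.0], [-104.0, -76.0], [-103.0, -33.0]]
ring [-166.  134.]
sleeve [ -37. -161.]
lampcorner [-218. -102.]
yellow [-209.   47.]
[[-0.937  0.348 -0.   ]
 [ 0.348  0.937 -0.   ]
 [ 0.    -0.    -1.   ]]
{'fx': 284.7167694221497, 'fy': 284.7167694221497, 'cx': 253.2730339666219, 'cy': 192.4540948151922, 'k1': -0.054533283849242546, 'tool_from_camera': array([[ 1.10214065e-03, -9.62335018e-01, -2.71864116e-01,
         7.03182448e+01],
       [ 9.99999205e-01,  8.94188618e-04,  8.88792384e-04,
         9.32087104e-03],
       [-6.12218236e-04, -2.71864880e-01,  9.62335239e-01,
        -1.43172793e+02],
       [ 0.00000000e+00,  0.00000000e+00,  0.00000000e+00,
         1.00000000e+00]])}
```

Run:
```python
from h import *
t=cam("top"); s=cam("scene")
print(proj(t,[[0,0,0],[226,609,0],[226,609,230]]).round(),proj(s,[[0,0,0],[226,609,230]]).round())
def tri(a,b):
    d1=ray(t,[a])[0];d2=ray(s,[b])[0];A=np.c_[d1,-d2];x,*_=np.linalg.lstsq(A,s[2]-t[2],rcond=None)
    return (t[2]+d1*x[0]).round(),(s[2]+d2*x[1]).round()
print("ball",tri((352,312),(337,12)),"joint",tri((375,272),(302,5)), tri((352,312),(318,22)))
print("mastfoot",at(s,[[312,95],[302,88]],35).round())
for z in (100,300,500): print(z,at(t,[[352,312],[375,272],[403,300],[425,360]],z).round()[:,:2].tolist(),at(s,[[318,30]],z).round())
im=np.vstack([cv2.resize(vision.get_image("top")[180:384,280:512],None,fx=2,fy=2)])
b=cv2.resize(vision.get_image("scene")[0:204,140:372],None,fx=1.45,fy=2)
cv2.imwrite("pics/lamp.png",np.hstack([im,b])[:,:,::-1])
```

```text
[[364. 406.]
 [ 93. 307.]
 [ 52. 324.]] [[390.  82.]
 [493. 271.]]
ball (array([256.,  96., 309.]), array([252.,  98., 309.])) joint (array([319.,  58., 313.]), array([309.,  63., 312.])) (array([252.,  89., 280.]), array([278.,  76., 279.]))
mastfoot [[241.  25.  35.]
 [256.  -6.  35.]]
100 [[226.0, 47.0], [307.0, -3.0], [248.0, -60.0], [123.0, -104.0]] [[ 168. -137.  100.]]
300 [[254.0, 94.0], [319.0, 54.0], [272.0, 8.0], [174.0, -27.0]] [[302. 129. 300.]]
500 [[283.0, 140.0], [331.0, 111.0], [296.0, 77.0], [224.0, 51.0]] [[436. 395. 500.]]
```

View pics/lamp.png

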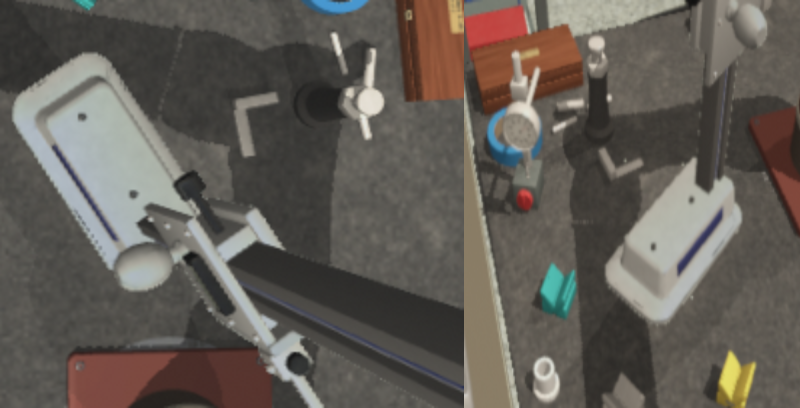

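A tall column stands at about world (250,10), with a knob at about (254,97,309). I'll approach from the left and keep an eye on it. First move: turn the tool so that -x faces the bar, and part-close the jaws.

Emit:
jog_arm:
  plan:
    - {"jaw": 0.7, "yaw": -0.18}
    - {"jaw": 0.7, "yaw": -0.18}
    - {"jaw": 0.7, "yaw": -0.18}
    - {"jaw": 0.7, "yaw": -0.18}
    - {"jaw": 0.7, "yaw": -0.18}
    - {"jaw": 0.7}

```text
invalid input
```

Emit:
jog_arm:
  plan:
    - {"jaw": 0.7, "tx": 0, "ty": 0, "tz": 0, "yaw": -0.18}
    - {"jaw": 0.7, "tx": 0, "ty": 0, "tz": 0, "yaw": -0.18}
    - {"jaw": 0.7, "tx": 0, "ty": 0, "tz": 0, "yaw": -0.18}
    - {"jaw": 0.7, "tx": 0, "ty": 0, "tz": 0, "yaw": -0.18}
    - {"jaw": 0.7, "tx": 0, "ty": 0, "tz": 0, "yaw": -0.18}
    - {"jaw": 0.7, "tx": 0, "ty": 0, "tz": 0, "yaw": 0}

```text
time_s: 1.75
tool_pos: [226.5, 609.2, 231.3]
tcp_rot: [-0.0, -0.268, 0.963, 0.0]
contact_force: [-1.0, -0.2, -1.1]
gripper_width: 25.6
finger_force: 0.0
```

Emit:
jog_arm:
  plan:
    - {"jaw": 0.7, "tx": 2, "ty": -38, "tz": 0, "yaw": 0}
    - {"jaw": 0.7, "tx": 2, "ty": -38, "tz": 0, "yaw": 0}
    - {"jaw": 0.7, "tx": 2, "ty": -38, "tz": 0, "yaw": 0}
    - {"jaw": 0.7, "tx": 2, "ty": -38, "tz": 0, "yaw": 0}
    - {"jaw": 0.7, "tx": 2, "ty": -38, "tz": 15, "yaw": 0}
    - {"jaw": 0.7, "tx": 2, "ty": -38, "tz": 15, "yaw": 0}
    - {"jaw": 0.7, "tx": 2, "ty": -38, "tz": 15, "yaw": 0}
    - {"jaw": 0.7, "tx": 0, "ty": -38, "tz": 15, "yaw": 0}

```text
time_s: 2.75
tool_pos: [372.3, 340.9, 171.1]
tcp_rot: [0.0, -0.266, 0.964, 0.0]
contact_force: [0.9, -1.2, 0.5]
gripper_width: 25.8
finger_force: 0.0
```

```bash
cat >> h.py <<'E'
O=np.array([519.1,360.1]); TH=.5465
RB=np.array([[np.cos(TH),-np.sin(TH)],[np.sin(TH),np.cos(TH)]])
def bar(p): return (np.asarray(p)[...,:2]-O)@RB
E
python3 - <<'E'
from h import *
c=cam("wrist"); im=vision.get_image("wrist"); sc=vision.get_image("scene")
s=monitor.sense(); print(s["tool_pos"].round(1),bar(s["tool_pos"]).round(1),s["contact_force"].round(1))
for t,z in [("v_block_left",0),("v_block_right",0),("straightedge",0)]:
    for d in nets.spot_point("wrist",t)[:3]:
        print(t,round(d["score"],2),np.round(d["location"]),bar(at(c,[d["location"]],z)[0]).round(1))
cv2.imwrite("pics/w1.png",cv2.resize(np.hstack([im,sc]),(800,300))[:,:,::-1])
E
```

```text
[373.7 337.4 170. ] [-136.    56.2] [-1.  -0.2 -0.7]
v_block_left 0.72 [254. 221.] [-80.5  61.9]
v_block_left 0.64 [242. 102.] [-216.    50.4]
v_block_right 0.87 [157. 221.] [-81.2 -53.9]
v_block_right 0.61 [  6. 185.] [-127.7 -232.8]
```

View pics/w1.png

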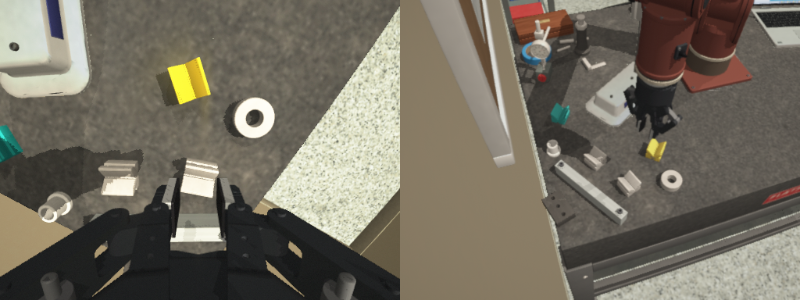

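The wrist picture shows the left block just ahead of the fingers at (200,180), the right block at (120,180), and the yellow block and ring behind. Positions agree with the top fit, so I descend.

Emit:
jog_arm:
  plan:
    - {"jaw": 0.7, "tx": 0, "ty": 0, "tz": 35, "yaw": 0}
    - {"jaw": 0.7, "tx": 0, "ty": 0, "tz": 35, "yaw": 0}
    - {"jaw": 0.7, "tx": 0, "ty": 0, "tz": 35, "yaw": 0}
    - {"jaw": 0.7, "tx": 0, "ty": 0, "tz": 30, "yaw": 0}
    - {"jaw": 0.7, "tx": 0, "ty": 0, "tz": 15, "yaw": 0}
    - {"jaw": 0.7, "tx": 0, "ty": 0, "tz": 9, "yaw": 0}
    - {"jaw": 0.7, "tx": 0, "ty": 0, "tz": 0, "yaw": 0}
    - {"jaw": 0.7, "tx": 0, "ty": 0, "tz": 0, "yaw": 0}

```text
time_s: 4.0
tool_pos: [372.3, 342.5, 13.2]
tcp_rot: [0.001, -0.269, 0.963, 0.0]
contact_force: [0.3, 0.1, 0.9]
gripper_width: 25.4
finger_force: 0.0
```

Emit:
jog_arm:
  plan:
    - {"jaw": 0.7, "tx": -6, "ty": 0, "tz": 0, "yaw": 0}
    - {"jaw": 0.7, "tx": -6, "ty": 0, "tz": 0, "yaw": 0}
    - {"jaw": 0.7, "tx": -5, "ty": 0, "tz": 0, "yaw": 0}
    - {"jaw": 0.7, "tx": -5, "ty": 0, "tz": 0, "yaw": 0}
    - {"jaw": 0.7, "tx": -5, "ty": 0, "tz": 0, "yaw": 0}
    - {"jaw": 0.7, "tx": -5, "ty": 0, "tz": 0, "yaw": 0}
    - {"jaw": 0.7, "tx": -5, "ty": 0, "tz": 0, "yaw": 0}
    - {"jaw": 0.7, "tx": -5, "ty": 0, "tz": 0, "yaw": 0}

```text
time_s: 5.0
tool_pos: [407.9, 364.0, 12.2]
tcp_rot: [-0.0, -0.269, 0.963, 0.0]
contact_force: [-2.1, -1.2, -0.2]
gripper_width: 26.3
finger_force: 0.9
```

```bash
cat > look.py <<'E'
from h import *
import sys
c=cam("wrist"); im=vision.get_image("wrist"); s=monitor.sense(); print(s["tool_pos"].round(1),bar(s["tool_pos"]).round(1),s["contact_force"].round(1))
for t in ["v_block_left","v_block_right"]:
    for d in nets.spot_point("wrist",t)[:2]:
        print("wrist",t,round(d["score"],2),np.round(d["location"]),bar(at(c,[d["location"]],0)[0]).round(1))
for n in ["top","scene"]:
  c=cam(n); vision.get_image(n)
  for t in ["v_block_left","v_block_right","ring_gauge"]:
    for d in nets.spot_point(n,t)[:2]:
        print(n,t,round(d["score"],2),np.round(d["location"]),bar(at(c,[d["location"]],0)[0]).round(1))
if len(sys.argv)>1: cv2.imwrite(sys.argv[1],im[:,:,::-1])
E
python3 look.py
```

```text
[408.5 364.3  12.3] [-92.3  61.1] [-0.5 -0.1 -0.9]
wrist v_block_left 0.63 [ 67. 251.] [-81.1 -53.2]
wrist v_block_left 0.57 [262. 281.] [-61.3  68. ]
wrist v_block_right 0.57 [ 68. 250.] [-82.2 -52.5]
top v_block_right 0.93 [318. 173.] [-127.7 -231. ]
top v_block_right 0.83 [242. 193.] [-76.8 -55.7]
top ring_gauge 0.58 [192. 271.] [-167.1  132. ]
scene v_block_left 0.86 [286. 248.] [-60.   64.3]
scene v_block_left 0.65 [326. 195.] [-215.6   50.2]
scene v_block_right 0.91 [250. 209.] [-79.1 -49. ]
scene v_block_right 0.88 [202. 152.] [-122.6 -235.6]
scene ring_gauge 0.58 [344. 231.] [-168.9  130. ]
```

Emit:
jog_arm:
  plan:
    - {"jaw": 0.7, "tx": -5, "ty": 0, "tz": 0, "yaw": 0}
    - {"jaw": 0.7, "tx": -5, "ty": 0, "tz": 0, "yaw": 0}
    - {"jaw": 0.7, "tx": -5, "ty": 0, "tz": 0, "yaw": 0}
    - {"jaw": 0.7, "tx": -4, "ty": 0, "tz": 0, "yaw": 0}
    - {"jaw": 0.7, "tx": -2, "ty": 0, "tz": 0, "yaw": 0}
    - {"jaw": 0.7, "tx": -2, "ty": 0, "tz": 0, "yaw": 0}
    - {"jaw": 0.7, "tx": -1, "ty": 0, "tz": 0, "yaw": 0}
    - {"jaw": 0.7, "tx": -1, "ty": 0, "tz": 0, "yaw": 0}

```text
time_s: 6.55
tool_pos: [429.2, 376.6, 12.3]
tcp_rot: [-0.0, -0.269, 0.963, -0.0]
contact_force: [-3.5, -1.5, 0.6]
gripper_width: 25.5
finger_force: 1.5
```

Emit:
jog_arm:
  plan:
    - {"jaw": 0.7, "tx": -1, "ty": 0, "tz": 0, "yaw": 0}
    - {"jaw": 0.7, "tx": -1, "ty": 0, "tz": 0, "yaw": 0}
    - {"jaw": 0.7, "tx": -1, "ty": 0, "tz": 0, "yaw": 0}
    - {"jaw": 0.7, "tx": -1, "ty": 0, "tz": 0, "yaw": 0}

```text
time_s: 7.05
tool_pos: [432.7, 378.7, 12.3]
tcp_rot: [0.0, -0.269, 0.963, -0.0]
contact_force: [-1.4, -1.3, 0.2]
gripper_width: 25.5
finger_force: 1.2
```

Emit:
jog_arm:
  plan:
    - {"jaw": 0.7, "tx": -1, "ty": 0, "tz": 0, "yaw": 0}
    - {"jaw": 0.7, "tx": -1, "ty": 0, "tz": 0, "yaw": 0}
    - {"jaw": 0.7, "tx": -0.5, "ty": 0, "tz": 0, "yaw": 0}

```text
time_s: 7.42
tool_pos: [434.0, 379.5, 12.2]
tcp_rot: [-0.001, -0.269, 0.963, -0.0]
contact_force: [-7.7, -4.8, 6.1]
gripper_width: 25.5
finger_force: 4.1
```

Emit:
jog_arm:
  plan:
    - {"jaw": 0.7, "tx": -0.5, "ty": 0, "tz": 0, "yaw": 0}
    - {"jaw": 0.7, "tx": -0.5, "ty": 0, "tz": 0, "yaw": 0}
    - {"jaw": 0.7, "tx": 0, "ty": 0, "tz": 0, "yaw": 0}

```text
time_s: 7.8
tool_pos: [434.0, 379.5, 12.3]
tcp_rot: [-0.002, -0.269, 0.963, -0.001]
contact_force: [-9.8, -7.0, 9.1]
gripper_width: 25.2
finger_force: 5.8
```

```bash
python3 look.py pics/w2.png
```

```text
[434.  379.5  12.2] [-62.6  60.8] [-9.5 -6.8  8.6]
wrist v_block_left 0.79 [262. 280.] [-32.   67.5]
wrist v_block_right 0.88 [ 59. 204.] [-81.4 -52.8]
top v_block_right 0.82 [318. 174.] [-129.8 -229.9]
top v_block_right 0.68 [243. 197.] [-85.8 -54.4]
top ring_gauge 0.67 [188. 272.] [-165.1  140. ]
scene v_block_left 0.97 [280. 256.] [-37.4  67.7]
scene v_block_left 0.64 [325. 195.] [-213.9   48.2]
scene v_block_right 0.78 [206. 151.] [-128.8 -230.9]
scene v_block_right 0.57 [251. 207.] [-85.7 -51.6]
scene ring_gauge 0.89 [344. 232.] [-166.2  131.2]
```

View pics/w2.png

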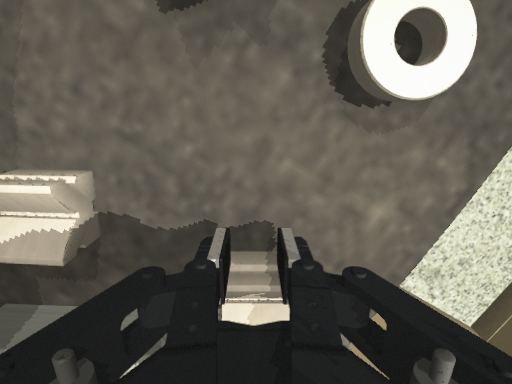

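The wrist picture shows the left block between and ahead of the fingers at about (255,285), against the bar. The contact force and the position x = -32 both agree with flush. I back off and go over to the right block, seen at (45,215).

Emit:
jog_arm:
  plan:
    - {"jaw": 0.7, "tx": 5, "ty": 0, "tz": 0, "yaw": 0}
    - {"jaw": 0.7, "tx": 17, "ty": 0, "tz": 0, "yaw": 0}
    - {"jaw": 0.7, "tx": 20, "ty": 0, "tz": 0, "yaw": 0}
    - {"jaw": 0.7, "tx": 20, "ty": 0, "tz": -20, "yaw": 0}
    - {"jaw": 0.7, "tx": 10, "ty": 0, "tz": -40, "yaw": 0}
    - {"jaw": 0.7, "tx": 0, "ty": -20, "tz": -20, "yaw": 0}
    - {"jaw": 0.7, "tx": 0, "ty": -20, "tz": 0, "yaw": 0}
    - {"jaw": 0.7, "tx": 0, "ty": 0, "tz": 0, "yaw": 0}

```text
time_s: 9.35
tool_pos: [396.0, 308.2, 92.9]
tcp_rot: [0.001, -0.267, 0.964, 0.0]
contact_force: [-1.0, 1.0, 0.4]
gripper_width: 25.6
finger_force: 0.0
```

```bash
cat > v.py <<'E'
from h import *
a=[vision.get_image(n) for n in ("top","scene")]
cv2.imwrite("pics/v1.png",cv2.resize(np.hstack(a),(800,300),interpolation=cv2.INTER_AREA)[:,:,::-1])
E
python3 v.py; python3 look.py
```

```text
[394.3 309.8  92.2] [-132.8   21.9] [ 0.1 -0.2 -0.8]
wrist v_block_left 0.77 [292.  99.] [-212.6   53.4]
wrist v_block_left 0.69 [301. 296.] [-30.9  68.6]
wrist v_block_right 0.94 [172. 249.] [-81.7 -51.4]
top v_block_left 0.63 [189. 203.] [-32.4  59.3]
top v_block_right 0.79 [320. 174.] [-132.9 -232.7]
top v_block_right 0.62 [244. 197.] [-86.8 -55.7]
top ring_gauge 0.55 [192. 272.] [-169.1  132.6]
scene v_block_left 0.76 [280. 259.] [-33.6  71.9]
scene v_block_left 0.63 [325. 195.] [-214.1   48.1]
scene v_block_right 0.57 [206. 147.] [-137.1 -239.8]
scene ring_gauge 0.73 [344. 232.] [-165.5  130.4]
```

View pics/v1.png

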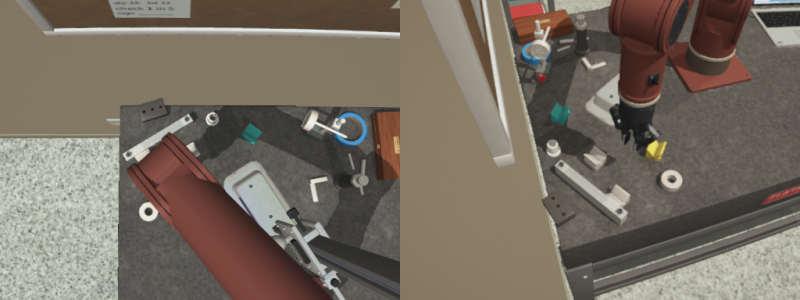

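The top picture shows the arm passing above and beside the stand, still clear of its column at px (300,230). The left block sits against the bar. I move over slowly and watch the forces.

Emit:
jog_arm:
  plan:
    - {"jaw": 0.7, "tx": 0, "ty": -12, "tz": 0, "yaw": 0}
    - {"jaw": 0.7, "tx": 0, "ty": -13, "tz": 0, "yaw": 0}
    - {"jaw": 0.7, "tx": 0, "ty": -13, "tz": 0, "yaw": 0}

```text
time_s: 10.38
tool_pos: [415.1, 275.2, 92.3]
tcp_rot: [0.0, -0.268, 0.963, -0.0]
contact_force: [-0.3, -0.4, -0.6]
gripper_width: 25.9
finger_force: 0.0
```

Emit:
jog_arm:
  plan:
    - {"jaw": 0.7, "tx": 0, "ty": -13, "tz": 0, "yaw": 0}
    - {"jaw": 0.7, "tx": 0, "ty": -12, "tz": 0, "yaw": 0}
    - {"jaw": 0.7, "tx": 0, "ty": -12, "tz": 0, "yaw": 0}
    - {"jaw": 0.7, "tx": 0, "ty": 0, "tz": 0, "yaw": 0}

```text
time_s: 10.88
tool_pos: [434.1, 243.9, 92.3]
tcp_rot: [0.0, -0.268, 0.963, -0.0]
contact_force: [-0.5, 0.5, -0.4]
gripper_width: 25.5
finger_force: 0.0
```

```bash
sed -i 's/v1.png/v2.png/' v.py; python3 v.py; python3 look.py
```

```text
[433.3 245.3  92.3] [-133.   -53.5] [-0.6  0.3  0.4]
wrist v_block_left 0.56 [386.  99.] [-214.    53.4]
wrist v_block_right 0.84 [ 50. 200.] [-129.1 -234.1]
wrist v_block_right 0.8 [255. 250.] [-81.2 -51.1]
top v_block_left 0.87 [232. 266.] [-206.6   49.1]
top v_block_left 0.84 [188. 203.] [-30.6  60.6]
top v_block_right 0.66 [318. 174.] [-130.6 -228.9]
top ring_gauge 0.67 [189. 272.] [-166.4  137.9]
scene v_block_left 0.67 [325. 197.] [-209.7   51.3]
scene v_block_left 0.62 [279. 258.] [-34.1  69.2]
scene v_block_right 0.68 [206. 148.] [-136.7 -238.4]
scene v_block_right 0.64 [249. 210.] [-77.9 -49.1]
scene ring_gauge 0.97 [346. 232.] [-169.1  134.6]
scene ring_gauge 0.32 [247. 206.] [-82.3 -58.5]
```

View pics/v2.png

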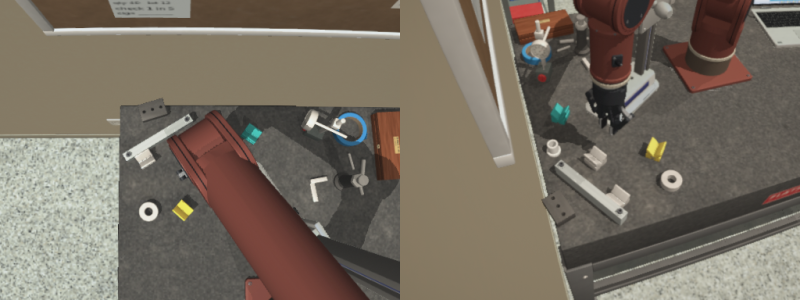

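No contact so far, and the right block is straight ahead at x -81, y -51..-55. I descend.

Emit:
jog_arm:
  plan:
    - {"jaw": 0.7, "tx": 0, "ty": 0, "tz": 20, "yaw": 0}
    - {"jaw": 0.7, "tx": 0, "ty": 0, "tz": 20, "yaw": 0}
    - {"jaw": 0.7, "tx": 0, "ty": 0, "tz": 20, "yaw": 0}
    - {"jaw": 0.7, "tx": 0, "ty": 0, "tz": 12, "yaw": 0}
    - {"jaw": 0.7, "tx": 0, "ty": 0, "tz": 8, "yaw": 0}
    - {"jaw": 0.7, "tx": 0, "ty": 0, "tz": 0, "yaw": 0}

```text
time_s: 12.28
tool_pos: [433.4, 244.7, 12.1]
tcp_rot: [-0.0, -0.269, 0.963, -0.0]
contact_force: [-0.4, 0.2, 1.4]
gripper_width: 25.9
finger_force: 0.0
```

Emit:
jog_arm:
  plan:
    - {"jaw": 0.7, "tx": -6, "ty": 0, "tz": 0, "yaw": 0}
    - {"jaw": 0.7, "tx": -6, "ty": 0, "tz": 0, "yaw": 0}
    - {"jaw": 0.7, "tx": -5, "ty": 0, "tz": 0, "yaw": 0}
    - {"jaw": 0.7, "tx": -5, "ty": 0, "tz": 0, "yaw": 0}
    - {"jaw": 0.7, "tx": -5, "ty": 0, "tz": 0, "yaw": 0}
    - {"jaw": 0.7, "tx": -5, "ty": 0, "tz": 0, "yaw": 0}
    - {"jaw": 0.7, "tx": -5, "ty": 0, "tz": 0, "yaw": 0}
    - {"jaw": 0.7, "tx": -5, "ty": 0, "tz": 0, "yaw": 0}

```text
time_s: 13.28
tool_pos: [469.7, 266.8, 12.2]
tcp_rot: [-0.0, -0.269, 0.963, -0.0]
contact_force: [-2.2, -1.3, -1.3]
gripper_width: 25.4
finger_force: 0.8
```

```bash
python3 look.py
```

```text
[470.3 267.2  12.3] [-90. -54.] [-1.  -0.  -0.4]
wrist v_block_left 0.78 [435. 314.] [-31.5  69.2]
wrist v_block_left 0.75 [461.   6.] [-214.    51.7]
wrist v_block_right 0.64 [254. 279.] [-60.3 -52.6]
top v_block_left 0.87 [232. 268.] [-209.8   51.9]
top v_block_left 0.63 [189. 202.] [-30.7  58.3]
top v_block_right 0.76 [321. 173.] [-131.9 -236.9]
top v_block_right 0.16 [188. 205.] [-35.2  61.5]
top ring_gauge 0.76 [190. 272.] [-167.3  136. ]
scene v_block_left 0.81 [329. 195.] [-219.9   54.2]
scene v_block_left 0.27 [344. 234.] [-162.   134.1]
scene v_block_right 0.84 [246. 214.] [-65.7 -48.5]
scene v_block_right 0.63 [207. 150.] [-132.6 -231.2]
scene ring_gauge 0.96 [344. 233.] [-165.   131.3]
```

Now 27 mm more.

Emit:
jog_arm:
  plan:
    - {"jaw": 0.7, "tx": -5, "ty": 0, "tz": 0, "yaw": 0}
    - {"jaw": 0.7, "tx": -5, "ty": 0, "tz": 0, "yaw": 0}
    - {"jaw": 0.7, "tx": -5, "ty": 0, "tz": 0, "yaw": 0}
    - {"jaw": 0.7, "tx": -4, "ty": 0, "tz": 0, "yaw": 0}
    - {"jaw": 0.7, "tx": -2, "ty": 0, "tz": 0, "yaw": 0}
    - {"jaw": 0.7, "tx": -2, "ty": 0, "tz": 0, "yaw": 0}
    - {"jaw": 0.7, "tx": -1, "ty": 0, "tz": 0, "yaw": 0}
    - {"jaw": 0.7, "tx": -1, "ty": 0, "tz": 0, "yaw": 0}

```text
time_s: 14.82
tool_pos: [490.9, 279.5, 12.3]
tcp_rot: [0.0, -0.269, 0.963, -0.0]
contact_force: [-2.5, -1.5, 0.5]
gripper_width: 25.4
finger_force: 1.1
```

Emit:
jog_arm:
  plan:
    - {"jaw": 0.7, "tx": -1, "ty": 0, "tz": 0, "yaw": 0}
    - {"jaw": 0.7, "tx": -1, "ty": 0, "tz": 0, "yaw": 0}

```text
time_s: 15.08
tool_pos: [492.6, 280.6, 12.3]
tcp_rot: [0.0, -0.269, 0.963, 0.0]
contact_force: [-1.2, -0.7, -0.1]
gripper_width: 25.7
finger_force: 0.9
```

Emit:
jog_arm:
  plan:
    - {"jaw": 0.7, "tx": -1, "ty": 0, "tz": 0, "yaw": 0}
    - {"jaw": 0.7, "tx": -1, "ty": 0, "tz": 0, "yaw": 0}
    - {"jaw": 0.7, "tx": 0, "ty": 0, "tz": 0, "yaw": 0}

```text
time_s: 15.45
tool_pos: [494.0, 281.4, 12.2]
tcp_rot: [-0.0, -0.269, 0.963, -0.0]
contact_force: [-3.6, -1.9, 1.4]
gripper_width: 25.5
finger_force: 1.9
```

Emit:
jog_arm:
  plan:
    - {"jaw": 0.7, "tx": -1, "ty": 0, "tz": 0, "yaw": 0}
    - {"jaw": 0.7, "tx": -0.5, "ty": 0, "tz": 0, "yaw": 0}
    - {"jaw": 0.7, "tx": 0, "ty": 0, "tz": 0, "yaw": 0}

```text
time_s: 15.82
tool_pos: [494.0, 281.4, 12.2]
tcp_rot: [-0.002, -0.269, 0.963, -0.0]
contact_force: [-10.0, -5.2, 8.3]
gripper_width: 25.7
finger_force: 5.6
```

It has stalled firmly against the bar. I back off and raise for a check.

Emit:
jog_arm:
  plan:
    - {"jaw": 0.7, "tx": 5, "ty": 0, "tz": 0, "yaw": 0}
    - {"jaw": 0.7, "tx": 17, "ty": 0, "tz": 0, "yaw": 0}
    - {"jaw": 0.7, "tx": 20, "ty": 0, "tz": -5, "yaw": 0}
    - {"jaw": 0.7, "tx": 20, "ty": 25, "tz": -35, "yaw": 0}
    - {"jaw": 0.7, "tx": 15, "ty": 30, "tz": -40, "yaw": 0}
    - {"jaw": 0.7, "tx": 15, "ty": 0, "tz": -40, "yaw": 0}
    - {"jaw": 0.7, "tx": 0, "ty": 0, "tz": 0, "yaw": 0}
    - {"jaw": 0.7, "tx": 0, "ty": 0, "tz": 0, "yaw": 0}

```text
time_s: 16.82
tool_pos: [388.7, 281.9, 132.2]
tcp_rot: [0.001, -0.269, 0.963, 0.0]
contact_force: [0.3, 0.4, -1.0]
gripper_width: 25.6
finger_force: 0.0
```

```bash
python3 look.py pics/w3.png
```

```text
[388.5 281.6 131.6] [-152.4    0.8] [-0.2 -0.   0.4]
wrist v_block_left 0.93 [305. 122.] [-212.5   51.4]
wrist v_block_right 0.66 [ 31. 204.] [-131.  -231.8]
top v_block_left 0.55 [190. 203.] [-33.9  56.5]
top v_block_right 0.83 [319. 173.] [-129.3 -233.6]
top v_block_right 0.52 [232. 176.] [-30.7 -57.5]
top ring_gauge 0.62 [193. 272.] [-171.1  130.7]
scene v_block_left 0.75 [278. 256.] [-35.4  64.5]
scene v_block_left 0.67 [326. 193.] [-218.2   46.1]
scene v_block_right 0.77 [206. 148.] [-135.9 -238.9]
scene v_block_right 0.64 [236. 223.] [-35.2 -46.9]
scene ring_gauge 0.79 [343. 231.] [-167.2  128.5]
```

View pics/w3.png

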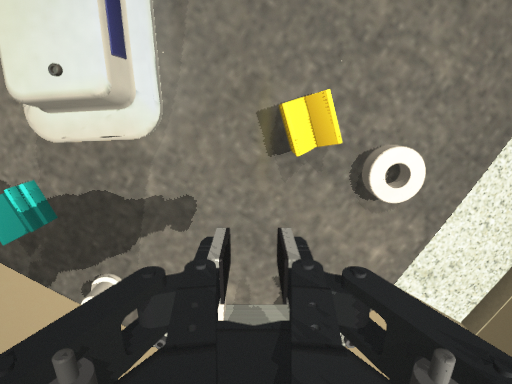

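The fingers hide the bar in this wrist picture. I'll use the last view on close crops from the top and scene cameras.

Run:
```python
from h import *
a=vision.get_image("top")[140:215,150:250]; b=vision.get_image("scene")[195:295,190:300]
z=lambda i:cv2.resize(i,(400,int(400*i.shape[0]/i.shape[1])),interpolation=cv2.INTER_CUBIC)
a,b=z(a),z(b); h=max(len(a),len(b)); a=np.pad(a,((0,h-len(a)),(0,0),(0,0))); b=np.pad(b,((0,h-len(b)),(0,0),(0,0)))
cv2.imwrite("pics/fin.png",np.hstack([a,b])[:,:,::-1])
```

```text
(no output)
```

View pics/fin.png

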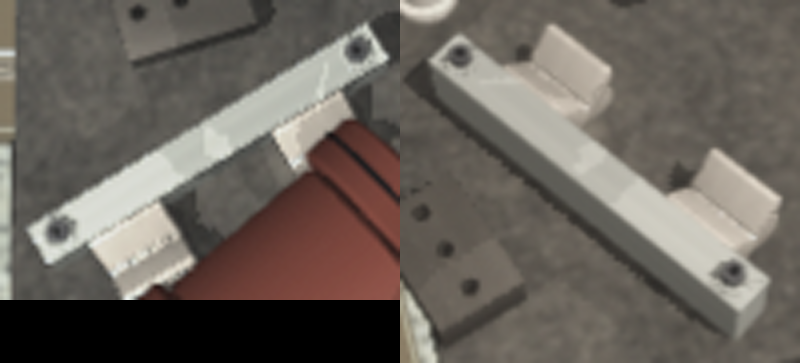

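Both blocks sit flush along the bar in both crops: left at about (140,250) and right at about (315,130) in the top crop. There is a wide gap between them and both are inside the bar's ends. Handing in.

```bash
python3 -c "
from h import *
print(manip.hand_in())"
```

```text
the job is handed in; nothing more can be done
None
```

I pushed both V-blocks against the bar's near face, one on each half, and handed the job in; the last pictures show them flush with a wide gap between, but no verdict came back.

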